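# Key the capstan onto its deck section

### The arm

A 7-joint arm with a two-finger parallel gripper is mounted at the origin on the work surface. World frame = base frame: x ahead of the robot, y to its left, z up, the work surface at z = 0. Lengths are in m, angles in rad, forces in N, time in s.
With the tool pointing down it reaches from about 0.425 to 0.875 m from the base axis. Payload 4.7 kg.
Tool frame: the origin (TCP) lies at the very end of the fingers, on their centre line; the grasp point (between the pads) lies 19 mm behind it; z points along the fingers, y is the line along which they close (so a half turn about z gives the same grasp; the last joint's range is limited). The gripper opens to 87 mm and grips with 3 to 60 N. Pads are 19 mm wide; open, the fingers measure 117 mm over their backs; the gripper's body (75 mm by 190 mm) begins 51 mm behind the grasp point.
Start: joints at [1.357, 0.321, -0.07, 1.45, 0.023, 1.371, -0.057], TCP at [0.147, -0.633, 0.223] pointing down, gripper open.
Joint ranges: [-2.86, 2.86], [-0.3, 2.09], [-1.38, 1.24], [0.06, 2.45], [-1.56, 4.7], [0.09, 2.05], [-2.69, 2.69]. Speed limits (rad/s): [2.57, 2.57, 3.14, 3.14, 3.14, 3.14, 3.14].

### API

Orientations are given as a rotation vector (axis times angle).
In Python, from bench import ctrl, get_image, job gives the robot as it stands.
- The arm moves only by the shell command python3 -m crank 'ROWS' [FORCE]. ROWS is JSON, a list that holds one entry, the list of rows, each a list of 5 numbers: the shift along the tool's x, y, z in mm, then the turn about the tool's z in rad, then the closure, from -1 (fully open) to 1 (shut), so that 0 is half open. A call has 1 to 10 rows; each row shifts and turns the commanded pose from where the row before left it, along the tool's axes as they then stand; what a row does not reach is not made up. A row lasts 1/12 s, in which the tool goes at most 41.7 mm and 7.16 degrees, less where a joint would pass 70% of its speed; a pose out of reach is approached as far as the arm can. A call with a gripper value outside its range is refused whole. The fingers move at their own pace and stop on an object; FORCE is the grip in N (left out, the last holds). Time passes only in rows, so rows that do not move let the fingers close. It gives the time, the measured TCP pose, the force, the opening and the grip force at its end, in the units of the state.
- ctrl.get_state(): the state, without advancing time (a new reading comes with each control period).
- get_image(name): name is "side" or "top" or "wrist"; returns a dict with "pixels" (400x640x3 uint8, red, green, blue), "fx", "fy", "cx", "cy" (pixels), "T" (4x4, takes a point from camera to world coordinates); the wrist camera has in their place "T_tool_cam" (4x4, takes a point from camera to tool coordinates, whose origin is the TCP and whose axes are the flange's). Camera axes: x right, y down, z forward; pixel columns grow to the right and rows downward; lengths in m; the calibration is good to about 2 mm. A picture is of the moment at which its call begins: read the wrist's pose just before it. There is no depth.
- job.close_job(): hands the job in; it is judged then, once.
The state is a dict: "time": time; "joint_positions": joint angles; "qd": joint speeds; "joint_torque": joint torques, N m; "position": TCP position; "tool_rot": TCP orientation; "ft_force": force on the tool from outside, world axes, zero at the start; "torque": the same for the moment, N m; "grip_width": opening from 0.0 (shut) to 1.0 (fully open); "grip_force": force on a finger pad.
Only numpy, scipy, OpenCV 4.12 (cv2) and the standard library are available. Lean on these libraries where they do the work, as an engineer would, in place of code of your own. Each camera call takes 0.05 s, during which the arm holds its last target. There are 200 camera calls.

### The job

Two model-ship deck sections stand on the bench, each with a wooden capstan riding high on its spindle because its brass keys rest on top of the black slotted rim. Turn the capstan of the blue-edged section until its keys drop into the slot and it sits fully down on the deck, and let go of it. Leave the capstan of the red-edged section as it is.

Things in the scene. Friction and masses are not known exactly. Their poses are not given: they have to be found in the camera images.
- blue_drumhead (a point): Loose wooden capstan (120 g) to be turned, on the spindle of the blue-edged deck section. Point: on its axis (z, up), in the middle of the round drumhead where it is gripped, from any side: 50 mm diameter, 18 mm tall. Below: a 46 mm ribbed drum 24 mm tall, then two brass keys along +x and -x. A brass strip on top runs along x too. 15 mm bore, loose on the spindle; light friction.
- blue_key_end (a point): Outer end, half-way up, of one of that capstan's two opposite brass keys, 36 mm from its axis (which lies along this frame's -x) and 41 mm below the drumhead point. Each key is 12 mm wide and 16 mm tall; its underside, the capstan's foot, is 49 mm below the drumhead point.
- blue_socket (a point): Fixed blue-edged deck section, 140 mm square, deck 24 mm above the bench. Point: spindle axis at deck level; z up. Spindle 12 mm thick, 64 mm tall. Black rim 84 mm wide, 14 mm tall, cut through by one slot, 26 mm wide, along x (both ways). Keys within 11 degrees of the slot, either way round, drop in 14 mm: drumhead point then 49 mm above this point (63 riding high).
- red_key_end (a point): Outer end, half-way up, of one key of the other capstan (same make, also riding high, on the red-edged deck section): to be left alone. Its axis lies 36 mm from this point along this frame's -x; the top of its drumhead is 50 mm above this point.
Mind the look-alikes: they are no part of the job. What is shaped like the part that bears blue_drumhead but green is not meant. What is shaped like the part that bears blue_socket but turquoise is not meant.

How it is judged:
At the end, for the whole second after the job is handed in: The blue-edged section's capstan is fully down: its drumhead point less than 53 mm above the deck point (49 mm when seated) and within 10 mm of the spindle's axis, its keys within 15 degrees of the slot (either way round), upright within 6 degrees (z of blue_drumhead in the frame of blue_socket below 0.053 m and horizontal distance between blue_drumhead and blue_socket below 0.01 m and angle between the x axis of blue_drumhead and the x axis of blue_socket, either way round below 0.26 rad and angle between blue_drumhead's own z axis and vertical below 0.1 rad); the robot touches nothing.
It fails at once if the capstan of the red-edged section is turned, lifted or shifted (its key end moves more than 15 mm) (distance of red_key_end from where it was at the start of the episode above 0.015 m).
It also fails if it takes over 40 s, if anything falls off the work surface, if the arm or the gripper's body presses on something with over 40 N, if the wrist force passes 120 N, or if a joint passes its speed limit or range.

## Working session

There is one attempt and no reset: what is moved stays moved. The work goes in short steps, Python scripts to look and compute and a shell command to move; the robot and the scene stay as the last step left them, time stands still between calls to the robot, and variables do not carry over. Pictures are saved under pics/ and viewed, at most 10 in all, crops included, and the job is handed in when it is done.

```bash
mkdir -p pics; ls; python3 - <<'E'
from bench import ctrl,get_image
import cv2,numpy as np
s=ctrl.get_state();print({k:np.round(v,3) for k,v in s.items()})
for n in("side","top"):
    d=get_image(n);cv2.imwrite(f"pics/{n}0.png",d["pixels"][:,:,::-1])
    print(n,d["fx"],d["fy"],d["cx"],d["cy"],np.round(d["T"],3).tolist())
E
```

```text
pics
{'time': np.float64(0.0), 'joint_positions': array([ 1.357,  0.322, -0.07 ,  1.452,  0.023,  1.371, -0.057]), 'qd': array([ 0.001, -0.002, -0.001,  0.001, -0.   , -0.   , -0.   ]), 'joint_torque': array([-1.0000e-03, -4.9129e+01, -4.0400e-01, -3.1253e+01, -6.4000e-02,
        4.4000e-02,  0.0000e+00]), 'position': array([ 0.147, -0.633,  0.221]), 'tool_rot': array([-3.119e+00, -3.570e-01,  1.000e-03]), 'ft_force': array([ 1.074, -0.093,  0.201]), 'torque': array([ 0.016, -0.01 ,  0.02 ]), 'grip_force': np.float64(0.0), 'grip_width': np.float64(1.004)}
side 441.3893300464302 441.3893300464302 316.8718359189453 204.41104153141654 [[0.989, -0.102, 0.112, 0.368], [-0.151, -0.645, 0.749, -0.624], [-0.004, -0.757, -0.653, 0.622], [0.0, 0.0, 0.0, 1.0]]
top 390.2708235730154 390.2708235730154 323.85888565346465 194.03345854199878 [[-0.02, -0.992, 0.121, 0.387], [-1.0, 0.021, 0.007, 0.016], [-0.01, -0.121, -0.993, 0.856], [0.0, 0.0, 0.0, 1.0]]
```

View pics/side0.png

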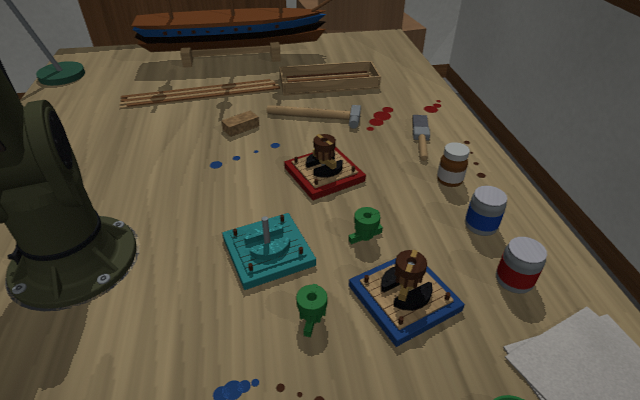

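View pics/top0.png

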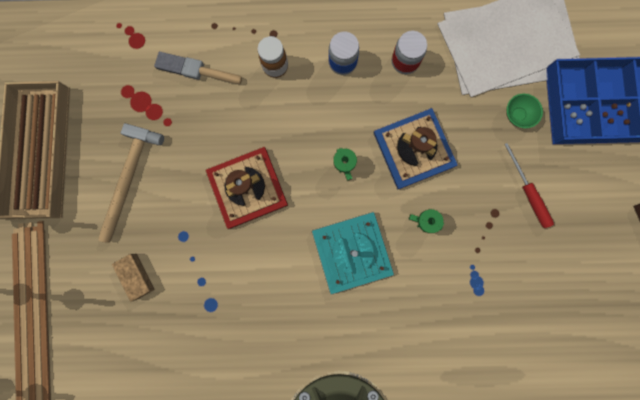

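The side view shows the blue section at about (407,296) with its capstan at (410,268). The red section is at (325,170).

Candidates in the top view:
- **Wanted:** wooden capstan (425,140) on the blue-edged deck (416,148).
- **Leave alone:** wooden capstan (240,182) on the red-edged deck (247,188).
- **Look-alikes:** green capstans (345,160) and (430,221), and the turquoise deck (352,252).

I choose (425,140) on the blue deck, and will check it in a close crop.

```bash
cat >h.py <<'E'
import cv2,numpy as np
from bench import ctrl,get_image
from scipy.spatial.transform import Rotation as R
def ray(d,u,v,z,T=None):
    T=d["T"] if T is None else T
    r=T[:3,:3]@[(u-d["cx"])/d["fx"],(v-d["cy"])/d["fy"],1]
    return T[:3,3]+r*(z-T[2,3])/r[2]
def tool():
    s=ctrl.get_state();T=np.eye(4);T[:3,:3]=R.from_rotvec(s["tool_rot"]).as_matrix();T[:3,3]=s["position"];return T
def big(m):
    c=max(cv2.findContours(m.astype(np.uint8),cv2.RETR_EXTERNAL,cv2.CHAIN_APPROX_NONE)[0],key=cv2.contourArea);return c
E
python3 - <<'E'
from h import *
d=get_image("top");p=d["pixels"];e=get_image("side");
a=cv2.resize(p[95:200,360:480],None,fx=3.3,fy=3.3,interpolation=2);b=cv2.resize(e["pixels"][235:350,340:470],None,fx=3.0,fy=3.0,interpolation=2)
im=np.zeros((350,800,3),np.uint8);im[:min(350,a.shape[0]),:396]=a[:350];im[:b.shape[0],400:400+b.shape[1]]=b[:350]
cv2.imwrite("pics/crop.png",im[:,:,::-1])
h=cv2.cvtColor(p,cv2.COLOR_RGB2HSV)
m=(h[...,0]>100)&(h[...,0]<125)&(h[...,1]>150);m[:,:360]=0;m[:,480:]=0;m[:95]=0;m[200:]=0
c=big(m);bx=cv2.boxPoints(cv2.minAreaRect(c));print(bx)
w=np.array([ray(d,*q,.024) for q in bx]);print(w.round(4),w.mean(0))
for i in range(4):
    v=w[(i+1)%4]-w[i];print(np.linalg.norm(v),np.degrees(np.arctan2(v[1],v[0])))
print("capstan top",ray(d,425,140,.096))
E
```

```text
[[374.1553  131.61882]
 [431.96    107.27999]
 [456.0353  164.45882]
 [398.23062 188.79764]]
[[ 0.6231 -0.0908  0.024 ]
 [ 0.6752 -0.2198  0.024 ]
 [ 0.5462 -0.2647  0.024 ]
 [ 0.4959 -0.1379  0.024 ]] [ 0.58512685 -0.17830248  0.024     ]
0.13907273653882732 -68.01873338517751
0.13657027719510567 -160.77120168359855
0.13646978179379263 111.63167331843822
0.13563765426935892 20.311310075612543
capstan top [ 0.58321221 -0.18196763  0.096     ]
```

View pics/crop.png

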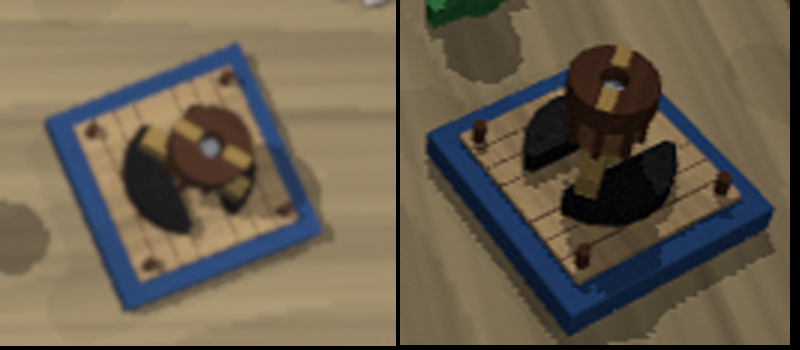

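The crop shows the brown capstan on the blue-edged deck. The key and strip lie about 28° below horizontal and the slot about 68°, so it needs roughly 40° clockwise seen from above. I'll move over it and look with the wrist camera.

```bash
cat >>h.py <<'E'
def go(x,y,z):
    T=tool();print("pos",T[:3,3].round(4),"yaw tool x deg",np.degrees(np.arctan2(T[1,0],T[0,0])).round(1),"z ax",T[:3,2].round(3),"shift mm",(T[:3,:3].T@(np.array([x,y,z])-T[:3,3])*1000).round(1))
E
python3 - <<'E'
from h import *
go(.583,-.18,.22)
d=get_image("wrist");print(np.round(d["T_tool_cam"],3),d["fx"])
E
```

```text
pos [ 0.1467 -0.6329  0.2219] yaw tool x deg 13.1 z ax [-0.     0.001 -1.   ] shift mm [ 527.3 -342.7    2.2]
[[-0.001 -0.958 -0.285  0.079]
 [ 1.    -0.001  0.     0.001]
 [-0.    -0.285  0.959 -0.163]
 [ 0.     0.     0.     1.   ]] 339.09179617019385
```

```bash
python3 -m crank '[[[26,-17,0,0,-1],[26,-17,0,0,-1],[26,-17,0,0,-1],[26,-17,0,0,-1],[26,-17,0,0,-1],[26,-17,0,0,-1],[26,-17,0,0,-1],[26,-17,0,0,-1],[26,-17,0,0,-1],[26,-17,0,0,-1]]]' 20
python3 -m crank '[[[26,-17,0,0,-1],[26,-17,0,0,-1],[26,-17,0,0,-1],[26,-17,0,0,-1],[26,-17,0,0,-1],[26,-17,0,0,-1],[26,-17,0,0,-1],[26,-17,0,0,-1],[26,-17,0,0,-1],[0,0,0,0,-1]]]'
python3 - <<'E'
from h import *
go(.583,-.18,.22)
d=get_image("wrist");cv2.imwrite("pics/w1.png",d["pixels"][:,:,::-1])
E
```

```text
time: 1.08
position: [0.3625, -0.4076, 0.2226]
tool_rot: [3.121, 0.357, -0.0]
ft_force: [0.7, -0.9, -0.3]
grip_width: 1.0
grip_force: 0.0
time: 1.92
position: [0.5592, -0.1992, 0.2226]
tool_rot: [-3.115, -0.372, -0.005]
ft_force: [-0.3, 1.6, 0.6]
grip_width: 0.999
grip_force: 0.0
pos [ 0.5592 -0.1992  0.2226] yaw tool x deg 13.6 z ax [ 0.003  0.005 -1.   ] shift mm [ 27.7 -13.1   2.7]
```

View pics/w1.png

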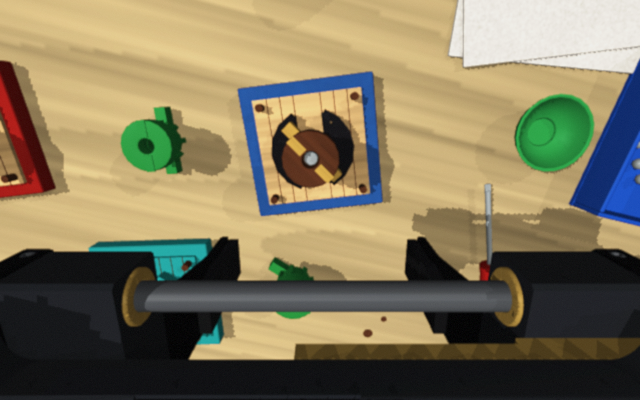

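The wrist view shows the blue deck centred near (312,145) and the drumhead at (310,158). The strip runs from (285,128) to (338,182), and the slot is about parallel to the deck's left and right edges. I'll measure these precisely.

```bash
python3 - <<'E'
from h import *
T=tool();d=get_image("wrist");W=T@d["T_tool_cam"];p=d["pixels"][60:230,225:395].copy();h=cv2.cvtColor(p,cv2.COLOR_RGB2HSV).astype(int);o=(225,60)
H,S,V=h[...,0],h[...,1],h[...,2]
f=lambda q,z:ray(d,q[0]+o[0],q[1]+o[1],z,W)
ang=lambda v:np.degrees(np.arctan2(v[1],v[0]))%180
m=(H>100)&(H<125)&(S>130);bx=cv2.boxPoints(cv2.minAreaRect(big(m)));w=np.array([f(q,.024) for q in bx])
print("deck",w.mean(0).round(4),[(round(float(np.linalg.norm(w[i]-w[i-1])),4),round(ang(w[i]-w[i-1]),1)) for i in range(4)])
br=(H<20)&(S>90)&(V>40)&(V<125);mm=cv2.morphologyEx((br).astype(np.uint8),cv2.MORPH_OPEN,np.ones((3,3)))
bs=(H>15)&(H<28)&(S>140)&(V>120);bs=cv2.morphologyEx(bs.astype(np.uint8),cv2.MORPH_OPEN,np.ones((2,2)))
bl=V<45
c=cv2.convexHull(big(mm));e=cv2.fitEllipse(c);print("drum",np.array(e[0])+o,e[1:],f(e[0],.096).round(4))
ys,xs=np.nonzero(bs);k=np.hypot(xs-e[0][0],ys-e[0][1])<28;pts=np.array([f(q,.096) for q in zip(xs[k],ys[k])])[:,:2]
u=np.linalg.svd(pts-pts.mean(0))[2][0];print("strip",len(pts),pts.mean(0).round(4),ang(u))
v=np.zeros(p.shape,np.uint8);v[bl]=(255,255,255);v[mm>0]=(150,70,30);v[bs>0]=(255,220,0)
im=np.hstack([cv2.resize(p,None,fx=2.3,fy=2.3,interpolation=2),cv2.resize(v,None,fx=2.3,fy=2.3,interpolation=0)])
cv2.imwrite("pics/w2.png",im[:,:,::-1])
E
```

```text
deck [ 0.5863 -0.1827  0.024 ] [(0.1385, np.float64(17.2)), (0.1357, np.float64(110.5)), (0.1362, np.float64(23.7)), (0.1511, np.float64(111.4))]
drum [315.39684296 145.97537231] ((29.676490783691406, 57.05379104614258), 136.47718811035156) [ 0.5962 -0.1879  0.096 ]
strip 310 [ 0.5879 -0.1802] 56.539264211621315
```

View pics/w2.png

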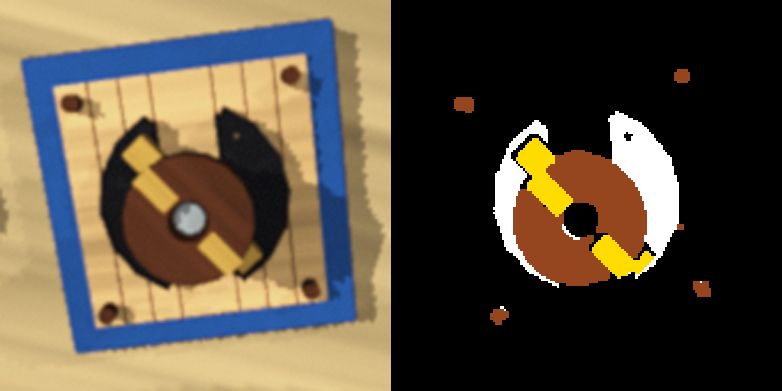

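```bash
python3 - <<'E'
from h import *
T=tool();d=get_image("wrist");W=T@d["T_tool_cam"]
f=lambda a,b,z:ray(d,225+a/2.3,60+b/2.3,z,W)
ang=lambda v:np.degrees(np.arctan2(v[1],v[0]))%180
C=f(189,218,.096);S=f(190,218,.088);print("head",C,"spindle",S)
cs=[f(*q,.024) for q in((22,60),(332,18),(356,320),(77,352))];D=np.mean(cs,0);print("deck",D,[(np.linalg.norm(cs[i]-cs[i-1]),ang(cs[i]-cs[i-1])) for i in range(4)])
a,b=f(155,120,.038),f(217,112,.038);print("gap",np.linalg.norm(a-b),ang(a-b)-90,"mid dir",ang((a+b)/2-S),np.linalg.norm(((a+b)/2-S)[:2]))
s1,s2=f(140,176,.096),f(232,268,.096);print("strip",np.linalg.norm(s1-s2),ang(s1-s2))
k=f(141,152,.054);print("key",np.linalg.norm((k-S)[:2]),ang(k-S))
go(S[0],S[1],.068)
E
```

```text
head [ 0.58576568 -0.1859271   0.096     ] spindle [ 0.58455795 -0.18623365  0.088     ]
deck [ 0.58502651 -0.18661043  0.024     ] [(np.float64(0.13624957662506226), np.float64(20.33762222912202)), (np.float64(0.13649053740729436), np.float64(110.46558713249617)), (np.float64(0.1371759030878474), np.float64(20.323342162873757)), (np.float64(0.13645742332237057), np.float64(110.07667276236033))]
gap 0.026931684447929444 20.315069525671674 mid dir 18.550457573813574 0.03638527588194737
strip 0.04823285559443447 57.69530811150673
key 0.030935125796998506 57.29441333757859
pos [ 0.5548 -0.2072  0.2223] yaw tool x deg 13.1 z ax [-0.001 -0.    -1.   ] shift mm [ 33.9 -13.7 154.2]
```

Everything agrees: deck sides come out near 137 mm, the gap at 27 mm, the strip at 48 mm, and the axis and deck centre coincide. The slot is at 20.3° and the keys at 57.5°, so the turn is 37° clockwise, or +0.65 rad about the tool's z. Descending around the drumhead now.

```bash
python3 -m crank '[[[8,-3,4,0,-1],[8,-3,10,0,-1],[8,-3,20,0,-1],[8,-3,20,0,-1],[2,-1,20,0,-1],[0,0,20,0,-1],[0,0,20,0,-1],[0,0,20,0,-1],[0,0,10,0,-1],[0,0,10,0,-1]]]' 15
python3 -m crank '[[[0,0,0,0,-1],[0,0,0,0,-1]]]'
python3 - <<'E'
from h import *
go(.585,-.1855,.068)
E
```

```text
time: 2.9
position: [0.5845, -0.1867, 0.0667]
tool_rot: [-3.12, -0.356, 0.003]
ft_force: [0.1, -0.3, 0.5]
grip_width: 0.996
grip_force: 0.0
time: 3.07
position: [0.5853, -0.1867, 0.0685]
tool_rot: [-3.121, -0.357, 0.0]
ft_force: [-0.7, 0.3, 0.6]
grip_width: 1.0
grip_force: 0.0
pos [ 0.5853 -0.1867  0.0685] yaw tool x deg 13.0 z ax [-0.  0. -1.] shift mm [-0.  -1.3  0.5]
```

```bash
python3 -m crank '[[[0,0,0,0,0.3],[0,0,0,0,0.3],[0,0,0,0,0.3],[0,0,0,0,0.3],[0,0,0,0,0.3],[0,0,0,0,0.3],[0,0,0,0,0.3],[0,0,0,0,0.3]]]' 12
```

```text
time: 3.73
position: [0.5849, -0.1834, 0.0688]
tool_rot: [-3.117, -0.359, 0.002]
ft_force: [-2.9, 5.4, 3.2]
grip_width: 0.574
grip_force: 12.0
```

It is gripped at the right width of 50 mm. I'll ease sideways 2 mm to relieve the side load, then turn.

```bash
python3 -m crank '[[[0,-2,0,0,0.3],[0,0,0,0.08,0.3],[0,0,0,0.08,0.3],[0,0,0,0.08,0.3],[0,0,0,0.08,0.3],[0,0,0,0.08,0.3],[0,0,0,0.08,0.3],[0,0,0,0.08,0.3],[0,0,0,0.09,0.3],[0,0,0,0,0.3]]]' 12
python3 -m crank '[[[0,0,0,0,0.3],[0,0,0,0,0.3]]]'
python3 - <<'E'
from h import *
go(.585,-.1855,.068)
E
```

```text
time: 4.57
position: [0.5839, -0.1827, 0.0678]
tool_rot: [-3.07, 0.659, 0.004]
ft_force: [-0.8, 5.5, -0.7]
grip_width: 0.574
grip_force: 12.0
time: 4.73
position: [0.5839, -0.1827, 0.0678]
tool_rot: [-3.072, 0.652, 0.005]
ft_force: [-2.6, 5.5, -0.1]
grip_width: 0.576
grip_force: 12.0
pos [ 0.5839 -0.1827  0.0678] yaw tool x deg -24.0 z ax [-0.002  0.002 -1.   ] shift mm [ 2.2  2.1 -0.2]
```

It turned 37°. Now I'll open so it can drop, then back off straight up and look.

```bash
python3 -m crank '[[[0,0,0,0,-1],[0,0,0,0,-1],[0,0,0,0,-1],[0,0,0,0,-1],[0,0,0,0,-1],[0,0,0,0,-1],[0,0,0,0,-1],[0,0,0,0,-1]]]'
python3 -m crank '[[[0,0,-10,0,-1],[0,0,-20,0,-1],[0,0,-20,0,-1],[0,0,-20,0,-1],[-8,0,-20,0,-1],[-8,0,-20,0,-1],[-8,0,-20,0,-1],[-8,0,-20,0,-1],[0,0,0,0,-1],[0,0,0,0,-1]]]'
python3 - <<'E'
from h import *
T=tool();d=get_image("wrist");e=get_image("side")
print(T[:3,3]);np.savez("w3.npz",W=T@d["T_tool_cam"],p=d["pixels"],k=[d["fx"],d["fy"],d["cx"],d["cy"]])
b=cv2.resize(e["pixels"][235:350,340:470],None,fx=3,fy=3,interpolation=2)
c=cv2.resize(d["pixels"][50:225,215:415],None,fx=2,fy=2,interpolation=2)
im=np.zeros((350,790,3),np.uint8);im[:345,:390]=b;im[:350,390:]=c
cv2.imwrite("pics/after.png",im[:,:,::-1])
E
```

```text
time: 5.4
position: [0.5848, -0.1849, 0.0686]
tool_rot: [3.072, -0.658, 0.0]
ft_force: [0.8, -0.5, -0.6]
grip_width: 0.99
grip_force: 0.0
time: 6.23
position: [0.5564, -0.1717, 0.2207]
tool_rot: [3.071, -0.658, 0.006]
ft_force: [-0.3, 0.1, -0.8]
grip_width: 0.998
grip_force: 0.0
[ 0.55641748 -0.17168888  0.22071198]
```

View pics/after.png

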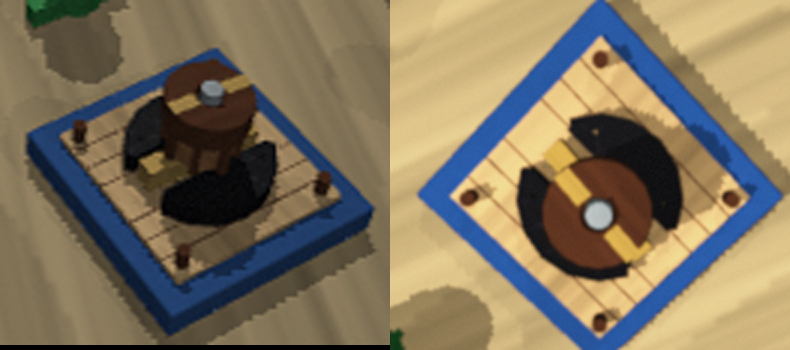

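The side crop shows the spindle now standing proud of the drumhead at (210,93) and the brass key down between the black rim halves. I'll check the height and angle in numbers.

```bash
python3 - <<'E'
from h import *
e=get_image("side");h=cv2.cvtColor(e["pixels"],cv2.COLOR_RGB2HSV).astype(int);V=e["pixels"]
Ti=np.linalg.inv(e["T"])
def pr(x,y,z):
    q=Ti@[x,y,z,1];return np.round([e["fx"]*q[0]/q[2]+e["cx"],e["fy"]*q[1]/q[2]+e["cy"]],1)
print("spindle tip exp",pr(.585,-.1855,.088),"head top exp seated/high",pr(.585,-.1855,.082),pr(.585,-.1855,.096))
# far/near rim of drumhead top
for z in(.082,.096):
    c=np.array([pr(.585+.025*np.cos(t),-.1855+.025*np.sin(t),z) for t in np.linspace(0,6.28,90)]);print(z,"ellipse x",c[:,0].min(),c[:,0].max(),"y",c[:,1].min(),c[:,1].max())
m=((h[...,0]<20)&(h[...,1]>90)&(h[...,2]<125)).astype(np.uint8);m[:235]=0;m[320:]=0;m[:,:385]=0;m[:,435:]=0
x,y,w,hh=cv2.boundingRect(big(m));print("seen x",x,x+w,"top y",y)
d=np.load("w3.npz");k=d["k"];D=dict(fx=k[0],fy=k[1],cx=k[2],cy=k[3])
f=lambda a,b,z:ray(D,215+(a-390)/2,50+b/2,z,d["W"])
ang=lambda v:np.degrees(np.arctan2(v[1],v[0]))%180
print("head",f(597,213,.082),"spindle",f(598,215,.088),"strip",ang(f(560,172,.082)-f(641,253,.082)),"deck edge",ang(f(420,194,.024)-f(597,348,.024)),ang(f(601,0,.024)-f(782,195,.024)))
E
```

```text
spindle tip exp [411.8 266.7] head top exp seated/high [411.3 269.2] [412.5 263.3]
0.082 ellipse x 395.5 427.2 y 257.5 281.5
0.096 ellipse x 396.5 428.6 y 251.7 275.6
seen x 393 426 top y 255
head [ 0.58614742 -0.18197839  0.082     ] spindle [ 0.58599563 -0.18245882  0.088     ] strip 20.646518095248076 deck edge 22.933046705833018 20.947945154541422
```

The strip is at 20.6° against the slot's 20.3°. The head top came down 5 px against 5.8 px expected for a 14 mm drop, and the spindle tip stands proud, so it is seated. The arm is clear, so I'll hand it in.

```bash
python3 -c "
from bench import job
print(job.close_job())"
```

```text
the job is handed in; nothing more can be done
None
```

The blue section's capstan was turned about 37° and dropped into its slot; my images show it fully down, it is released with the arm clear, the red one was left alone, and the job is handed in (no verdict was returned).

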